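# Seat an acrylic panel on the pins of an assembly jig

## Robot

A 6-joint arm with a two-finger parallel gripper is mounted at the origin on the work surface. World frame = base frame: x ahead of the robot, y to its left, z up, the work surface at z = 0. Lengths are in m, angles in rad, forces in N, time in s.
With the tool pointing down it reaches from about 0.375 to 0.9 m from the base axis. Payload 3.1 kg.
Tool frame: the origin (TCP) lies at the very end of the fingers, on their centre line; the grasp point (between the pads) lies 19 mm behind it; z points along the fingers, y is the direction in which the jaws open and shut (so a half turn about z gives the same grasp; the last joint's range is limited). The gripper opens to 85 mm and grips with 20 to 120 N. Pads are 22 mm wide; open, the fingers measure 114 mm over their backs; the gripper's body (76 mm by 85 mm) begins 54 mm behind the grasp point. The pads swing forward as they close: fully open they stand 13 mm farther back than shut.
Start: joints at [-1.466, 0.527, 1.433, -0, 1.181, -0.178], TCP at [0.174, -0.6, 0.231] pointing down, gripper open.
Joint ranges: [-3.08, 3.08], [-0.75, 2.2], [0.22, 2.44], [-1.43, 4.57], [0, 2.65], [-2.85, 2.85]. Speed limits (rad/s): [2.79, 2.79, 3.14, 3.14, 3.14, 3.14].

## Interface

Orientations are given as a unit quaternion [x, y, z, w].
In Python, from station import manip gives the robot as it stands. The module is installed in compiled form; this text tells all that it offers.
- The arm moves only by the tool send_rows, never from a script. Its argument "commands" is a list of rows, each an object with "delta_pos": the shift along the world's x, y, z in cm, a list of three; "yaw": the turn about the world's z in rad. A call has 1 to 10 rows; each row shifts and turns the pose as measured when the row begins; what a row does not reach is not made up. A row lasts 1/8 s, in which the tool goes at most 62.5 mm and 10.7 degrees, less where a joint would pass 70% of its speed; a pose out of reach is approached as far as the arm can. A call is refused whole if a number of a shift passes 6.25 or a number of a turn 0.188, either way. A call with a gripper value outside its range is refused whole. "grip" is the closure, from -1 (fully open) to 1 (shut), set as the call begins (left out, the last holds). The fingers move at their own pace and stop on an object; "force" is the grip in N (left out, the last holds). Time passes only in rows, so rows that do not move let the fingers close. It gives the time, the measured TCP pose, the force and the opening at its end, in the units of the state.
- manip.sense(): the state, without advancing time (a new reading comes with each control period).
- manip.snapshot(name): name is "scene" or "top"; returns the picture (400x640x3 uint8, blue, green, red); there is no depth.
- manip.get_calibration(name): a dict with "fx", "fy", "cx", "cy" (pixels), "world_to_cam" (4x4, takes a point from world to camera coordinates). Camera axes: x right, y down, z forward; pixel columns grow to the right and rows downward; lengths in m; the calibration is good to about 2 mm. A picture is of the moment at which its call begins. get_calibration takes no time and is no camera call.
- manip.sign_off(): hands the job in, once; it reports no verdict.
The state is a dict: "t": time; "q": joint angles; "qd": joint speeds; "tau": joint torques, N m; "tcp_pos": TCP position; "tool_rot": TCP orientation; "force": force on the tool from outside, world axes, zero at the start; "ft_torque": the same for the moment, N m; "finger_gap": opening from 0.0 (shut) to 1.0 (fully open).
Only numpy, scipy, OpenCV 4.12 (cv2) and the standard library are available. Lean on these libraries where they do the work, as an engineer would, in place of code of your own. Each camera call takes 0.05 s, during which the arm holds its last target. There are 200 camera calls.

## Task

The red acrylic panel lies askew on the plywood jig, riding up on the two steel locating pins. With the fingertips, nudge it back to the fence and along it until both of its holes drop over the pins and it lies flat on the bed. Only push it: do not lift it off the jig, leave the jar, tape roll and tile stack where they stand, and finish clear of everything.

Things in the scene. Friction and masses are not known exactly. Their poses are not given: they have to be found in the camera images.
- jig: Fixed level plywood jig, bed 220 (its x) by 300 (its y), 22 thick. Origin at the centre of its underside, on the table; the bed's top is 22 above. Its x axis points away from the robot at yaw 0; place and yaw vary. On its far (+x) side an aluminium fence runs along y.
- pin_left (a point): Foot of the left steel pin on its axis, at bed height, (60, 35, 22) in the jig's frame. Pin 10 in diameter, 7 high: straight for the lower 3.5, then tapering to 6 at the top.
- pin_right (a point): Foot of the right pin, alike, on its axis, at bed height, (60, -95, 22) in the jig's frame.
- panel: Loose red acrylic panel, 130 (its x) by 180 (its y) by 8 thick, 0.15 to 0.31 kg. Origin at the centre of its underside. Starts yawed up to 0.1 rad to the jig, 8 to 22 short of home towards the robot and 22 to 48 to its left (+y), near edge on the bed, far part raised on the pins (tilt 0.06 rad). A push of 1 to 3 N slides it; it drops by its own weight when the holes meet the pins.
- home (a point): Where the panel's origin lies when seated: (30, -30, 22) in the jig's frame; the panel's axes are then parallel to the jig's and its far edge is 0.8 short of the fence.
- fence (a point): Middle of the foot of the fence's near face, (95.8, -10, 22) in the jig's frame. Fence 270 long, 14 thick, 22 high above the bed; the near face looks to the jig's -x.
- hole_left (a point): Centre of the round through hole, 13 in diameter, at the underside; at (30, 65, 0) in the panel's frame. Goes over pin_left.
- hole_right (a point): Centre of the oblong through hole, 13 (along x) by 17 (along y), at the underside; at (30, -65, 0) in the panel's frame. Goes over pin_right.
- glue_jar: Bystander: closed glue jar with a blue cap, 48 diameter, 65 high, standing loose on the table behind the fence. Origin at the centre of its underside.
- tape_roll: Bystander: yellow roll of tape, 80 outside diameter, 24 high, lying loose on the table behind the fence. Origin at the centre of its underside.
- tile_stack: Bystander: stack of black acrylic tiles, 67 by 67 by 36 high, loose (one piece) on the table to the right (-y) of the jig. Origin at the centre of its underside.
Not all that is in view belongs to the job. What is meant by the panel is not pink or turquoise, and is the smaller of those in its own colour.

How it is judged:
At the end, for the whole second after the job is handed in: The panel is at rest, flat on the bed (origin less than 1.7 mm above it, tilt under 0.02 rad), the round hole within 3 mm and the oblong hole within 4.5 mm of their pins' axes; jar, tape roll and tile stack within 10 mm of where they stood (horizontal distance between hole_left and pin_left below 0.003 m and horizontal distance between hole_right and pin_right below 0.0045 m and z of panel in the frame of jig below 0.0237 m and angle between panel's own z axis and vertical below 0.02 rad and linear speed of panel below 0.01 m/s and angular speed of panel below 0.05 rad/s and distance of each of glue_jar, tape_roll, tile_stack from where it was at the start of the episode below 0.01 m); the robot touches nothing.
It fails at once if the panel is lifted (its centre more than 18 mm above the bed) or tipped up by more than 0.2 rad (z of panel in the frame of jig above 0.04 m or angle between panel's own z axis and vertical above 0.2 rad).
It fails at once if a bystander is pushed more than 10 mm (distance of any of glue_jar, tape_roll, tile_stack from where it was at the start of the episode above 0.01 m).
It also fails if it takes over 51 s, if anything falls off the work surface, if the arm or the gripper's body presses on something with over 40 N, if the wrist force passes 120 N, or if a joint passes its speed limit or range.

## Working session

There is one attempt and no reset: what is moved stays moved. The work goes in short steps, Python scripts to look and compute and a tool call to move; the robot and the scene stay as the last step left them, time stands still between calls to the robot, and variables do not carry over. Pictures are saved under pics/ and viewed, about 8 in all and at most 12, crops included, and the job is handed in when it is done.

Besides the shell and the picture viewer there is one more tool, called after "Emit:" by a JSON object that holds its "name" and its "arguments". send_rows: Moves the arm, as the interface text tells. Its arguments: {"type":"object","properties":{"commands":{"type":"array","items":{"type":"object","properties":{"delta_pos":{"type":"array","items":{"type":"number"}},"yaw":{"type":"number"}}}},"grip":{"type":"number"},"force":{"type":"number"}},"required":["commands"]}

```bash
mkdir -p pics; python3 - <<'E'
from station import manip
import cv2,numpy as np
for n in("scene","top"):
    cv2.imwrite(f"pics/{n}0.png",manip.snapshot(n)); c=manip.get_calibration(n); print(n,c["fx"],c["fy"],c["cx"],c["cy"],np.round(c["world_to_cam"],4).tolist())
E
```

```text
scene 429.4786454738516 429.4786454738516 309.37797350516337 201.62534947020134 [[-0.8704, 0.4919, -0.0215, 0.4419], [0.2853, 0.4683, -0.8362, -0.1036], [-0.4012, -0.734, -0.5479, 1.5712], [0.0, 0.0, 0.0, 1.0]]
top 364.0620535287798 364.0620535287798 312.0095189051875 200.5355729704303 [[0.0123, -0.9999, -0.0058, 0.0092], [-0.9988, -0.012, -0.047, 0.5062], [0.0469, 0.0064, -0.9989, 0.9944], [0.0, 0.0, 0.0, 1.0]]
```

View pics/top0.png

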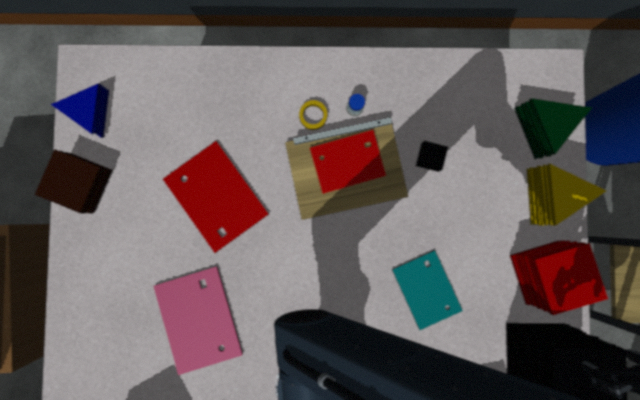

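View pics/scene0.png

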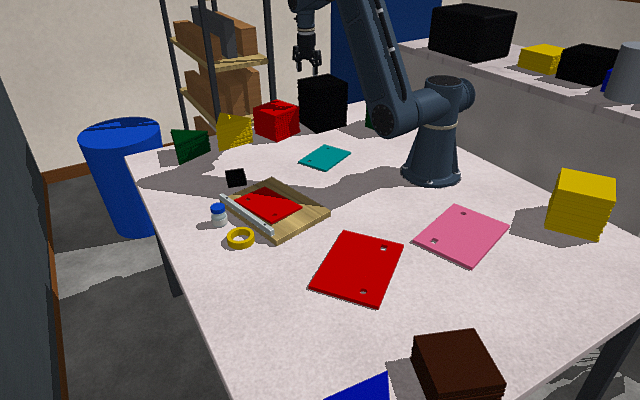

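Two red panels appear in the top view: a large one at (216,195) on the table and a small one at (348,160) on the jig. The one on the jig fits (smaller, on the pins). I'll confirm it in a crop and measure.

```bash
cat > h.py <<'E'
from station import manip
import cv2,numpy as np
def cast(n,px,z):
    c=manip.get_calibration(n);T=np.array(c["world_to_cam"]);R,t=T[:3,:3],T[:3,3]
    px=np.atleast_2d(np.asarray(px,float)); d=np.c_[(px[:,0]-c["cx"])/c["fx"],(px[:,1]-c["cy"])/c["fy"],np.ones(len(px))]@R
    o=-R.T@t; z=np.broadcast_to(z,(len(px),)); return o+d*((z-o[2])/d[:,2])[:,None]
def proj(n,p):
    c=manip.get_calibration(n);T=np.array(c["world_to_cam"]); q=np.atleast_2d(p)@T[:3,:3].T+T[:3,3]
    return np.c_[q[:,0]/q[:,2]*c["fx"]+c["cx"],q[:,1]/q[:,2]*c["fy"]+c["cy"]]
def red(im,x0,y0,x1,y1):
    m=np.zeros(im.shape[:2],np.uint8); b,g,r=[im[...,i].astype(int) for i in range(3)]
    s=((r>60)&(r>2.5*g)&(r>2.5*b)).astype(np.uint8)*255; m[y0:y1,x0:x1]=s[y0:y1,x0:x1]; return m
def blob(m):
    cs,h=cv2.findContours(m,cv2.RETR_CCOMP,cv2.CHAIN_APPROX_NONE)
    i=max(range(len(cs)),key=lambda i:cv2.contourArea(cs[i])*(h[0][i][3]<0))
    holes=[cs[j][:,0].mean(0) for j in range(len(cs)) if h[0][j][3]==i and len(cs[j])>3]
    return cs[i],holes
def quad(c):  # 4 corners by line fits to the sides
    _,tri=None,None
    p=cv2.approxPolyN(c,4,ensure_convex=True).reshape(-1,2).astype(float); P=c[:,0].astype(float); L=[]
    for a,b in zip(p,np.roll(p,-1,0)):
        u=(b-a)/np.linalg.norm(b-a); s=(P-a)@u; d=abs((P-a)@[-u[1],u[0]]); k=(d<2.5)&(s>.12*np.linalg.norm(b-a))&(s<.88*np.linalg.norm(b-a))
        v=cv2.fitLine(P[k].astype(np.float32),cv2.DIST_HUBER,0,.01,.01).ravel(); L.append(np.cross([v[2],v[3],1],[v[2]+v[0],v[3]+v[1],1]))
    q=[np.cross(L[i-1],L[i]) for i in range(4)]; return np.array([x[:2]/x[2] for x in q])
E
python3 - <<'E'
from h import *
im={n:cv2.imread(f"pics/{n}0.png") for n in("top","scene")}
a=cv2.resize(im["top"][75:235,270:460],None,fx=4,fy=3.7,interpolation=cv2.INTER_CUBIC)[:300*2]
cv2.imwrite("pics/c_top.png",a[:,:760])
cv2.imwrite("pics/c_scene.png",cv2.resize(im["scene"][160:260,200:340],None,fx=5,fy=5,interpolation=cv2.INTER_CUBIC))
for n,b in(("top",(280,90,420,230)),("scene",(200,170,312,250))):
    c,h=blob(red(im[n],*b)); q=quad(c); print(n,np.round(q,1).tolist(),np.round(h,1).tolist())
    print(np.round(cast(n,q,.035),4).tolist())
    if h: print(np.round(cast(n,h,.038),4).tolist())
E
```

```text
top [[384.7, 174.9], [322.8, 192.7], [310.0, 147.2], [372.6, 129.5]] [[321.5, 157.1], [367.3, 144.2]]
[[0.5769, -0.1806, 0.035], [0.5264, -0.0137, 0.035], [0.65, 0.0226, 0.035], [0.7005, -0.1474, 0.035]]
[[0.6227, -0.009, 0.038], [0.6596, -0.1328, 0.038]]
scene [[302.9, 206.6], [271.5, 223.9], [232.7, 200.0], [264.3, 186.5]] [[246.5, 199.0]]
[[0.5277, -0.0046, 0.035], [0.6513, 0.0277, 0.035], [0.7028, -0.156, 0.035], [0.5805, -0.1795, 0.035]]
[[0.6638, -0.1335, 0.038]]
```

View pics/c_top.png

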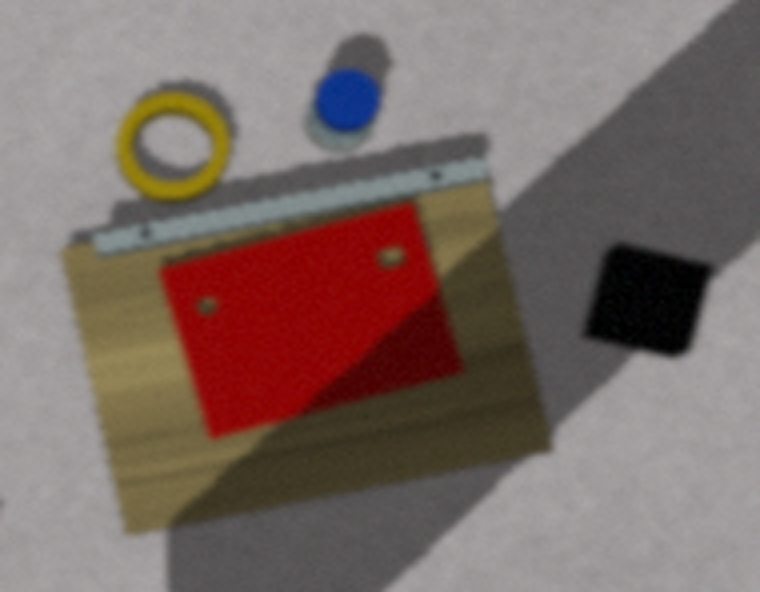

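View pics/c_scene.png

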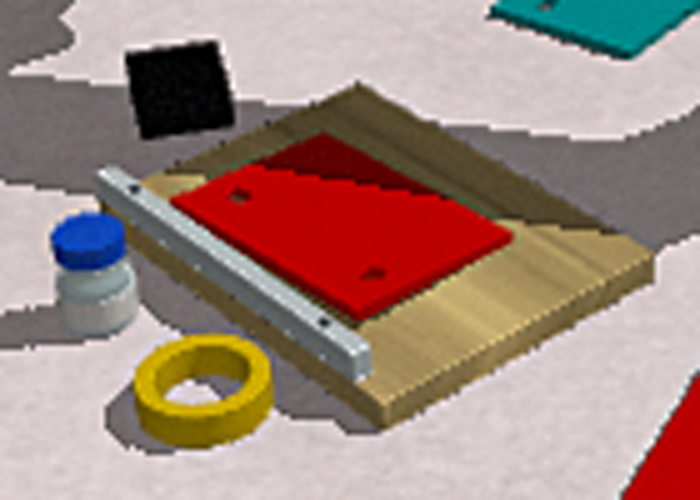

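The crop confirms it: the small red panel on the jig (holes seen at crop (207,306) and (391,257)), with its right-hand oblong hole. It measures 129×177 mm against 130×180. Next, the jig pose from bed and fence corners in both views.

```bash
cat >> h.py <<'E'
def jig2w(J,p):
    p=np.atleast_2d(p); c,s=np.cos(J[2]),np.sin(J[2]); return np.c_[J[0]+c*p[:,0]-s*p[:,1],J[1]+s*p[:,0]+c*p[:,1],p[:,2]]
def w2jig(J,p):
    p=np.atleast_2d(p); c,s=np.cos(J[2]),np.sin(J[2]); d=p[:,:2]-np.array(J[:2]); return np.c_[c*d[:,0]+s*d[:,1],-s*d[:,0]+c*d[:,1]]
E
python3 - <<'E'
from h import *
from scipy.optimize import least_squares
m=np.array([[.0958,.125,.044],[.0958,-.145,.044],[-.11,.15,.022],[-.11,-.15,.022]])
# auto-refine nothing: corner pixels read from the crops
top=np.array([[294.5,144.5],[392.5,123.6],[301.7,219.0],[407.5,196.6]])
sc=np.array([[273.8,229.8],[222,193.4],[331,211.6],[271.6,177]])
for nm,S in(("top",(("top",top),)),("scene",(("scene",sc),)),("both",(("top",top),("scene",sc)))):
    W=np.vstack([cast(n,p,m[:,2]) for n,p in S]); M=np.vstack([m]*len(S))
    r=least_squares(lambda J:(jig2w(J,M)-W)[:,:2].ravel(),[.6,-.05,.25],loss="soft_l1",f_scale=.003); J=r.x
    print(nm,np.round(J,4),"res mm",np.round((jig2w(J,M)-W)[:,:2]*1e3,1).tolist())
# sub-pixel: fence near top edge in top view, gray vs wood saturation
im=cv2.imread("pics/top0.png"); hsv=cv2.cvtColor(im,cv2.COLOR_BGR2HSV)
for f in np.linspace(-.13,.11,7):
    a,b=proj("top",jig2w(J,[[.0958-.008,f,.044],[.0958+.006,f,.044]]))
    print(round(f,2),[hsv[int(round(y)),int(round(x)),1] for x,y in np.linspace(a,b,8)])
pan=np.array([[.5264,-.0137],[.65,.0226],[.7005,-.1474],[.5769,-.1806]])
Z=.0
for n,px in(("top",[[322.8,192.7],[310.0,147.2],[372.6,129.5],[384.7,174.9]]),("scene",[[302.9,206.6],[271.5,223.9],[232.7,200.0],[264.3,186.5]][0:2]+[[232.7,200.0],[264.3,186.5]])):
    w=cast(n,px,np.array([.030,.0378,.0378,.030])); q=w2jig(J,w); print(n,"panel corners jig mm NL FL FR NR",np.round(q*1e3,1).tolist())
w=cast("top",[[321.5,157.1],[367.3,144.2]],.036); print("holes",np.round(w2jig(J,w)*1e3,1).tolist())
E
```

```text
top [ 0.592  -0.0783  0.2205] res mm [[2.9, 0.4], [2.1, 0.7], [-3.0, 1.2], [-2.1, -3.1]]
scene [ 0.5971 -0.0751  0.2192] res mm [[1.0, -0.8], [-0.4, 2.1], [0.1, -1.1], [-0.6, 0.0]]
both [ 0.5951 -0.0766  0.2174] res mm [[6.5, 1.9], [4.9, 2.0], [0.6, 3.3], [0.6, -1.2], [-0.8, -2.4], [-2.7, 0.4], [-1.7, -2.3], [-3.0, -1.3]]
-0.13 [np.uint8(103), np.uint8(75), np.uint8(29), np.uint8(17), np.uint8(20), np.uint8(20), np.uint8(23), np.uint8(23)]
-0.09 [np.uint8(146), np.uint8(54), np.uint8(13), np.uint8(13), np.uint8(17), np.uint8(20), np.uint8(20), np.uint8(16)]
-0.05 [np.uint8(122), np.uint8(47), np.uint8(16), np.uint8(20), np.uint8(20), np.uint8(23), np.uint8(23), np.uint8(18)]
-0.01 [np.uint8(85), np.uint8(43), np.uint8(7), np.uint8(7), np.uint8(22), np.uint8(20), np.uint8(20), np.uint8(22)]
0.03 [np.uint8(90), np.uint8(50), np.uint8(12), np.uint8(14), np.uint8(21), np.uint8(20), np.uint8(20), np.uint8(20)]
0.07 [np.uint8(87), np.uint8(38), np.uint8(16), np.uint8(16), np.uint8(19), np.uint8(23), np.uint8(18), np.uint8(18)]
0.11 [np.uint8(87), np.uint8(39), np.uint8(17), np.uint8(18), np.uint8(21), np.uint8(21), np.uint8(21), np.uint8(23)]
top panel corners jig mm NL FL FR NR [[-53.1, 76.0], [74.5, 84.9], [87.1, -91.3], [-40.0, -98.7]]
scene panel corners jig mm NL FL FR NR [[-55.2, 79.2], [79.4, 92.8], [90.3, -96.7], [-41.0, -103.9]]
holes [[42.0, 59.9], [51.0, -69.1]]
```

```bash
python3 - <<'E'
from h import *
from scipy.spatial.transform import Rotation as R
s=manip.sense(); r=R.from_quat(s["tool_rot"]).as_matrix(); print(s["t"],s["tcp_pos"],s["finger_gap"],np.round(r,3).tolist(),s["force"])
print("tool y yaw",np.arctan2(r[1,1],r[0,1]))
J=[.5955,-.0765,.2195]
print(np.round(jig2w(J,[[-.075,-.01,0],[-.035,-.03,0],[.03,.10,0]]),4))
E
```

```text
0.1 [ 0.1744094  -0.59953316  0.23045312] 0.9983806008747127 [[0.96, 0.279, -0.0], [0.279, -0.96, 0.002], [0.0, -0.002, -1.0]] [ 0.97031099  0.42964901 -0.69204866]
tool y yaw -1.2879458306861684
[[ 0.5245 -0.1026  0.    ]
 [ 0.5679 -0.1134  0.    ]
 [ 0.603   0.0276  0.    ]]
```

Emit:
{"name": "send_rows", "arguments": {"commands": [{"delta_pos":[3.4,4.95,0],"yaw":-0.006},{"delta_pos":[3.4,4.95,0],"yaw":-0.006},{"delta_pos":[3.4,4.95,0],"yaw":-0.006},{"delta_pos":[3.4,4.95,0],"yaw":-0.006},{"delta_pos":[3.4,4.95,0],"yaw":-0.006},{"delta_pos":[3.4,4.95,0],"yaw":-0.006},{"delta_pos":[3.4,4.95,0],"yaw":-0.006},{"delta_pos":[3.4,4.95,0],"yaw":-0.006},{"delta_pos":[3.4,4.95,0],"yaw":-0.006},{"delta_pos":[3.4,4.95,0],"yaw":-0.006}], "grip": -1}}

```text
t: 1.35
tcp_pos: [0.5191, -0.0921, 0.2274]
tool_rot: [0.994, 0.105, -0.0, -0.001]
force: [0.5, -0.9, -0.0]
finger_gap: 1.002
```

Emit:
{"name": "send_rows", "arguments": {"commands": [{"delta_pos":[-0.4,-1.3,-4],"yaw":0.009},{"delta_pos":[0,0,-5],"yaw":0},{"delta_pos":[0,0,-5],"yaw":0},{"delta_pos":[0,0,-4],"yaw":0},{"delta_pos":[0,0,-0.5],"yaw":0}]}}

```text
t: 1.98
tcp_pos: [0.5192, -0.0987, 0.0382]
tool_rot: [0.993, 0.116, 0.003, 0.0]
force: [-0.8, -0.1, -0.5]
finger_gap: 1.0
```

Emit:
{"name": "send_rows", "arguments": {"commands": [{"delta_pos":[-0.5,-0.6,-0.5],"yaw":-0.012},{"delta_pos":[0,0,-0.5],"yaw":0},{"delta_pos":[0,0,-0.4],"yaw":0},{"delta_pos":[0,0,-0.3],"yaw":0},{"delta_pos":[0,0,-0.3],"yaw":0}]}}

```text
t: 2.6
tcp_pos: [0.5169, -0.1068, 0.0215]
tool_rot: [0.994, 0.11, 0.007, 0.002]
force: [-0.1, -0.2, 0.0]
finger_gap: 0.998
```

```bash
python3 - <<'E'
from h import *
im=manip.snapshot("scene"); cv2.imwrite("pics/s1.png",cv2.resize(im[120:260,190:350],None,fx=5,fy=4.2,interpolation=cv2.INTER_CUBIC)); s=manip.sense(); print(s["tcp_pos"],s["force"])
E
```

```text
[ 0.51671757 -0.10670426  0.02118959] [-0.49292993 -0.07614276 -0.35491788]
```

View pics/s1.png

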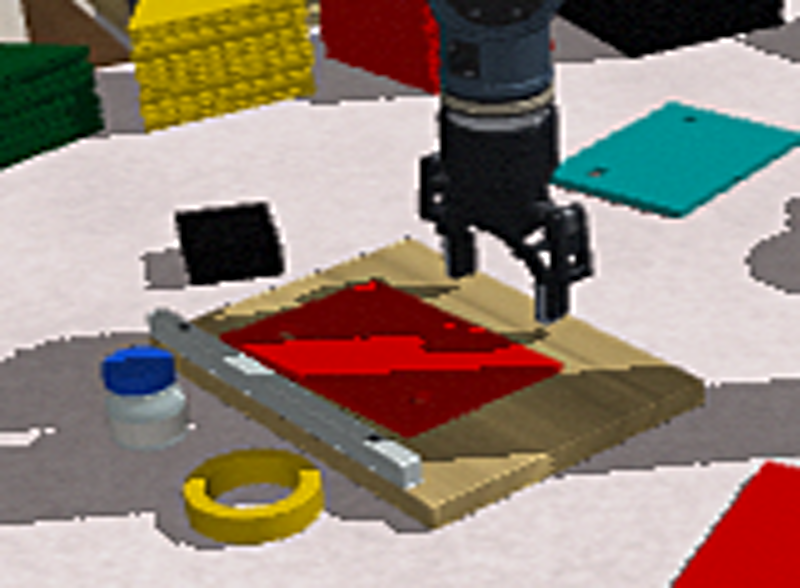

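The open fingers stand over the bare strip on the near side of the panel (tips at crop (458,275) and (550,315)), clear of it and still above the bed. Lowering further.

Emit:
{"name": "send_rows", "arguments": {"commands": [{"delta_pos":[0,0,-0.4],"yaw":0},{"delta_pos":[0,0,-0.3],"yaw":0},{"delta_pos":[0,0,-0.2],"yaw":0},{"delta_pos":[0,0,0],"yaw":0}]}}

```text
t: 3.15
tcp_pos: [0.5167, -0.1065, 0.0115]
tool_rot: [0.994, 0.11, 0.006, 0.002]
force: [0.5, 0.3, 0.2]
finger_gap: 1.001
```

Emit:
{"name": "send_rows", "arguments": {"commands": [{"delta_pos":[0.78,0.17,0],"yaw":0},{"delta_pos":[0.78,0.17,0],"yaw":0},{"delta_pos":[0.39,0.09,0],"yaw":0},{"delta_pos":[0.3,0.065,0],"yaw":0},{"delta_pos":[0.3,0.065,0],"yaw":0}]}}

```text
t: 3.78
tcp_pos: [0.543, -0.1, 0.0114]
tool_rot: [0.994, 0.11, 0.005, 0.002]
force: [-2.8, -0.4, 0.6]
finger_gap: 0.998
```

Emit:
{"name": "send_rows", "arguments": {"commands": [{"delta_pos":[0.25,0.055,0],"yaw":0},{"delta_pos":[0.25,0.055,0],"yaw":0},{"delta_pos":[0.2,0.045,0],"yaw":0}]}}

```text
t: 4.15
tcp_pos: [0.5495, -0.0981, 0.0114]
tool_rot: [0.994, 0.11, 0.004, 0.001]
force: [-1.0, -0.5, 0.3]
finger_gap: 1.002
```

Emit:
{"name": "send_rows", "arguments": {"commands": [{"delta_pos":[0.15,0.033,0],"yaw":0},{"delta_pos":[0.15,0.033,0],"yaw":0}]}}

```text
t: 4.4
tcp_pos: [0.5521, -0.0972, 0.0113]
tool_rot: [0.994, 0.11, 0.004, 0.001]
force: [-3.2, -1.1, 1.9]
finger_gap: 1.001
```

```bash
cat > m.py <<'E'
from h import *
import sys
J=[.5955,-.0765,.2195]
im=manip.snapshot("top"); c,h=blob(red(im,280,90,420,230)); q=quad(c); w=w2jig(J,cast("top",q,.034))*1e3; print("corners",np.round(w,1).tolist())
print("holes",np.round(w2jig(J,cast("top",h,.036))*1e3,1).tolist() if h else h)
s=manip.sense(); print(s["t"],s["tcp_pos"],"tcp jig",w2jig(J,s["tcp_pos"]*1)*1e3,s["force"])
if len(sys.argv)>1: cv2.imwrite(sys.argv[1],cv2.resize(im[75:235,270:460],None,fx=4,fy=3.7,interpolation=cv2.INTER_CUBIC))
E
python3 m.py pics/t2.png
```

```text
corners [[16.9, -96.7], [-35.3, 76.4], [90.9, 80.1], [92.7, -97.8]]
holes [[56.8, 56.4], [58.5, -73.0]]
4.45 [ 0.55231397 -0.09719223  0.01134161] tcp jig [[-46.6554     -10.79234902]] [-2.23041881  0.41173146  1.16989709]
```

View pics/t2.png

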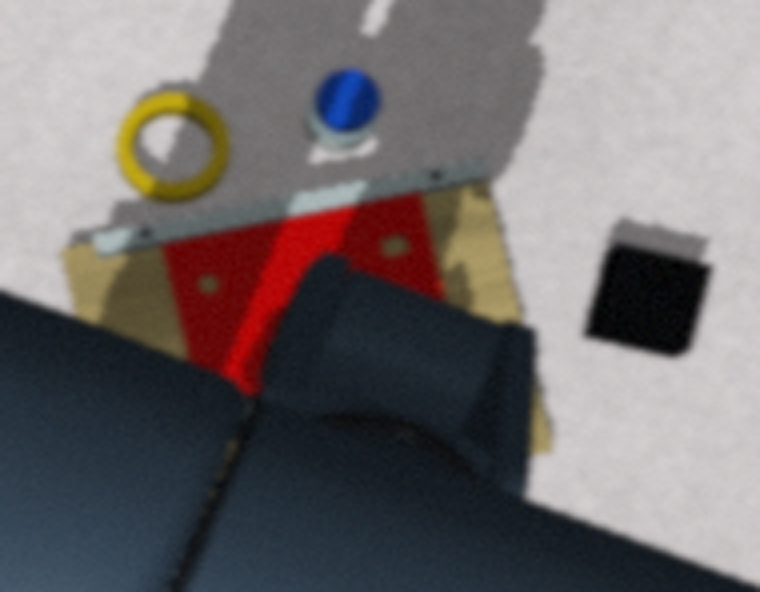

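The panel is now almost square and its far edge (crop (165,245)–(420,195)) nearly touches the fence. Pushing until the force rises.

Emit:
{"name": "send_rows", "arguments": {"commands": [{"delta_pos":[0.15,0.033,0],"yaw":0},{"delta_pos":[0.15,0.033,0],"yaw":0}]}}

```text
t: 4.7
tcp_pos: [0.5529, -0.0967, 0.0112]
tool_rot: [0.994, 0.111, 0.001, 0.001]
force: [-6.2, -4.4, 3.9]
finger_gap: 1.001
```

Emit:
{"name": "send_rows", "arguments": {"commands": [{"delta_pos":[-1.5,-0.33,0],"yaw":0},{"delta_pos":[-1.5,-0.33,0.5],"yaw":0},{"delta_pos":[0,0,5],"yaw":0},{"delta_pos":[0,0,4.5],"yaw":0.1},{"delta_pos":[1,2.4,0],"yaw":0.18},{"delta_pos":[1,2.4,0],"yaw":0.18},{"delta_pos":[1,2.4,0],"yaw":0.18},{"delta_pos":[1,2.4,0],"yaw":0.18},{"delta_pos":[1,2.4,0],"yaw":0.18},{"delta_pos":[1,2.4,0],"yaw":0.18}]}}

```text
t: 5.95
tcp_pos: [0.591, 0.0393, 0.119]
tool_rot: [0.755, 0.656, 0.014, 0.003]
force: [-0.2, -0.5, 1.0]
finger_gap: 0.999
```

Emit:
{"name": "send_rows", "arguments": {"commands": [{"delta_pos":[0.5,0,0],"yaw":0.18},{"delta_pos":[0.5,0,0],"yaw":0.18},{"delta_pos":[0,0,0],"yaw":0}]}}

```text
t: 6.32
tcp_pos: [0.6035, 0.0412, 0.1204]
tool_rot: [0.621, 0.784, 0.017, 0.003]
force: [-0.5, -0.4, -0.6]
finger_gap: 1.001
```

```bash
cat >> m.py <<'E'
from scipy.spatial.transform import Rotation as R
r=R.from_quat(s["tool_rot"]).as_matrix(); print("tool x yaw",np.arctan2(r[1,0],r[0,0]),"q6",s["q"][5])
E
python3 m.py
```

```text
corners [[-34.1, -96.4], [-34.7, 58.4], [91.3, 8.0], [92.8, -99.1]]
holes [[59.4, -74.5]]
6.375 [0.60297149 0.0412074  0.12034951] tcp jig [[ 32.92202181 113.25632562]] [-0.31771177  0.03716699  0.23221141]
tool x yaw 1.8016948860058906 q6 -0.3803853837035258
```

Emit:
{"name": "send_rows", "arguments": {"commands": [{"delta_pos":[-0.8,-0.15,-4],"yaw":-0.012},{"delta_pos":[0,0,-4],"yaw":0},{"delta_pos":[0,0,-1.5],"yaw":0},{"delta_pos":[0,0,-0.7],"yaw":0},{"delta_pos":[0,0,0],"yaw":0}]}}

```text
t: 7.0
tcp_pos: [0.5968, 0.0386, 0.019]
tool_rot: [0.63, 0.776, 0.019, 0.006]
force: [0.6, -0.4, 0.7]
finger_gap: 1.001
```

```bash
python3 m.py
```

```text
corners [[-34.0, -96.6], [-34.9, 55.7], [91.4, 6.3], [92.8, -99.0]]
holes [[59.4, -74.5]]
7.05 [0.5972673  0.03855671 0.01945114] tcp jig [[ 26.77753009 111.91127287]] [ 0.29549546  0.83570824 -0.27847516]
tool x yaw 1.7775687284278114 q6 -0.37382449430281645
```

Emit:
{"name": "send_rows", "arguments": {"commands": [{"delta_pos":[0,0,-0.4],"yaw":0.012},{"delta_pos":[0,0,-0.25],"yaw":0},{"delta_pos":[0.17,-0.78,0],"yaw":0},{"delta_pos":[0.13,-0.59,0],"yaw":0},{"delta_pos":[0.065,-0.29,0],"yaw":0},{"delta_pos":[0.065,-0.29,0],"yaw":0}]}}

```text
t: 7.8
tcp_pos: [0.604, 0.0175, 0.0154]
tool_rot: [0.625, 0.78, 0.021, 0.009]
force: [0.5, 1.5, -0.2]
finger_gap: 1.002
```

```bash
python3 m.py
```

```text
corners [[-34.6, -97.6], [-35.1, 22.0], [91.5, -22.3], [91.9, -100.3]]
holes [[58.1, -75.6]]
7.85 [0.60417316 0.0171589  0.01534373] tcp jig [[28.85850299 89.5231864 ]] [ 0.02852447 -0.55362778 -0.08088934]
tool x yaw 1.7899567212764518 q6 -0.4232721117786567
```

Emit:
{"name": "send_rows", "arguments": {"commands": [{"delta_pos":[0,0,-0.35],"yaw":0},{"delta_pos":[0.055,-0.29,0],"yaw":0},{"delta_pos":[0.055,-0.29,0],"yaw":0},{"delta_pos":[0.055,-0.29,0],"yaw":0},{"delta_pos":[0.055,-0.29,0],"yaw":0}]}}

```text
t: 8.48
tcp_pos: [0.6057, 0.0061, 0.0115]
tool_rot: [0.625, 0.78, 0.02, 0.008]
force: [0.9, 1.3, 0.5]
finger_gap: 1.001
```

```bash
python3 m.py
```

```text
corners [[-36.0, -108.7], [-35.7, 5.1], [91.2, -39.2], [91.1, -112.1]]
holes [[57.5, -87.4]]
8.525 [0.60584344 0.00564129 0.01147926] tcp jig [[27.98084425 77.91823369]] [0.12355086 1.08874169 0.16555612]
tool x yaw 1.7901064379699523 q6 -0.44455098479368144
```

Emit:
{"name": "send_rows", "arguments": {"commands": [{"delta_pos":[0.11,-0.185,0],"yaw":0},{"delta_pos":[0.11,-0.185,0],"yaw":0},{"delta_pos":[0.09,-0.14,0],"yaw":0}]}}

```text
t: 8.9
tcp_pos: [0.609, -0.0003, 0.0114]
tool_rot: [0.626, 0.78, 0.02, 0.008]
force: [-1.2, 1.5, 0.0]
finger_gap: 0.998
```

```bash
python3 m.py
```

```text
corners [[-36.5, -115.5], [-35.7, -5.4], [90.0, -46.7], [89.2, -116.8]]
holes [[56.4, -92.7]]
8.95 [ 6.09045639e-01 -3.35120049e-04  1.14241300e-02] tcp jig [[29.80489768 71.38796368]] [ 0.17078404 -0.38380021 -0.22392565]
tool x yaw 1.7895410509109841 q6 -0.4522020303367153
```

```bash
python3 - <<'E'
from h import *
im=manip.snapshot("scene"); cv2.imwrite("pics/s3.png",cv2.resize(im[165:255,205:325],None,fx=6.6,fy=6.6,interpolation=cv2.INTER_CUBIC))
E
```

```text
(no output)
```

View pics/s3.png

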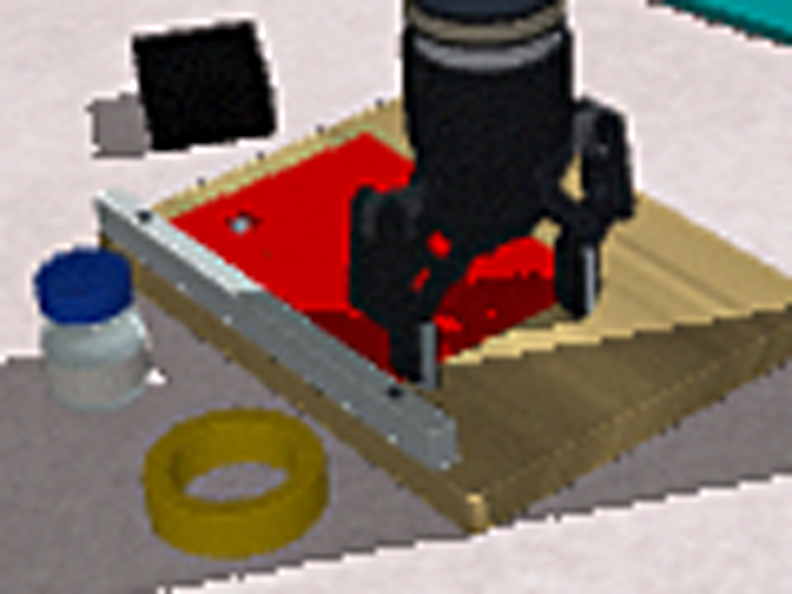

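The right-hand hole at crop (243,222) now shows the steel pin top, on the fence/−y side of the hole, so it is close but may not be down. A little farther, then withdraw and check clear of the arm.

Emit:
{"name": "send_rows", "arguments": {"commands": [{"delta_pos":[0.035,-0.145,0],"yaw":0},{"delta_pos":[0.03,-0.12,0],"yaw":0}]}}

```text
t: 9.25
tcp_pos: [0.6093, -0.0026, 0.0114]
tool_rot: [0.626, 0.78, 0.02, 0.008]
force: [-1.0, 1.8, 1.0]
finger_gap: 0.997
```

```bash
python3 m.py
```

```text
corners [[-35.7, -118.2], [-35.3, -9.0], [89.8, -50.1], [90.2, -118.2]]
holes [[57.3, -94.2]]
9.3 [ 0.60931272 -0.00269129  0.01136286] tcp jig [[29.55253025 69.03017465]] [-0.85666526  1.41185855  1.16725644]
tool x yaw 1.789647476999449 q6 -0.45670654166790736
```

Emit:
{"name": "send_rows", "arguments": {"commands": [{"delta_pos":[-0.3,1.5,0],"yaw":0},{"delta_pos":[-0.3,1.5,0.5],"yaw":0},{"delta_pos":[0,1,4],"yaw":0},{"delta_pos":[-2,4,4],"yaw":0},{"delta_pos":[-3,5,0],"yaw":0},{"delta_pos":[-3,5,0],"yaw":0}]}}

```text
t: 10.05
tcp_pos: [0.5246, 0.1831, 0.1004]
tool_rot: [0.627, 0.779, 0.023, 0.011]
force: [1.4, 1.1, -0.4]
finger_gap: 1.002
```

```bash
python3 m.py; python3 - <<'E'
from h import *
t=manip.snapshot("top")[95:225,280:420]; s=manip.snapshot("scene"); n="scene"
J=[.5955,-.0765,.2195]
c,h=blob(red(s,200,170,320,260)); q=quad(c); print("scene corners",np.round(w2jig(J,cast(n,q,.030))*1e3,1).tolist(),"holes@30",np.round(w2jig(J,cast(n,h,.03))*1e3,1).tolist() if h else h)
a=cv2.resize(t,(400,400),interpolation=cv2.INTER_CUBIC); b=cv2.resize(s[170:250,225:305],(400,400),interpolation=cv2.INTER_CUBIC)
cv2.imwrite("pics/both4.png",np.hstack([a,b]))
E
```

```text
corners [[-35.6, -118.3], [-35.4, 55.9], [90.1, 57.1], [90.1, -118.5]]
holes [[56.2, 34.5], [56.9, -94.6]]
10.1 [0.51828695 0.18852099 0.10015776] tcp jig [[-17.65432736 275.47469331]] [-3.55902327  1.6625549  -1.14453913]
tool x yaw 1.7904501329081326 q6 -0.10368334968323425
scene corners [[-36.1, 60.8], [81.0, 60.1], [81.3, -123.5], [-36.0, -122.7]] holes@30 [[58.7, 32.7], [58.9, -96.3]]
```

View pics/both4.png

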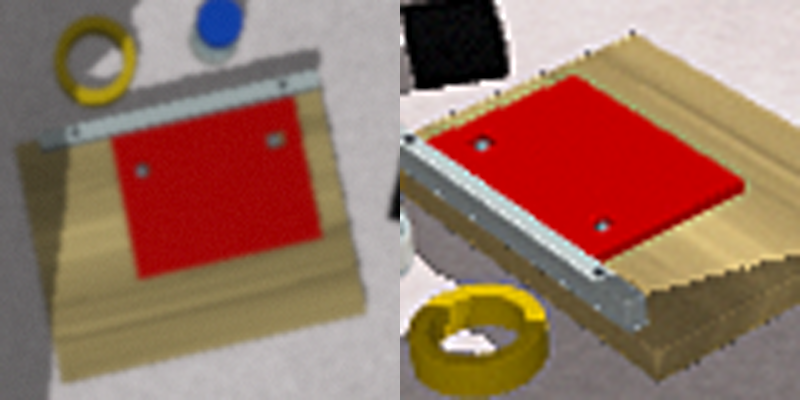

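```bash
python3 - <<'E'
from h import *
J=[.5955,-.0765,.2195]; D={}
for n,b in(("top",(280,90,420,230)),("scene",(200,170,320,260))):
    im=manip.snapshot(n); c,h=blob(red(im,*b)); q=quad(c); h=np.array(h)
    P=np.vstack([q,h]); w=w2jig(J,cast(n,P,.03)); D[n]={k:P[np.argmin(np.linalg.norm(w-v,axis=1))] for k,v in dict(NL=(-.035,.06),NR=(-.035,-.12),HL=(.06,.035),HR=(.06,-.095)).items()}
def PM(n): c=manip.get_calibration(n); return np.array([[c["fx"],0,c["cx"]],[0,c["fy"],c["cy"]],[0,0,1]])@np.array(c["world_to_cam"])[:3]
for k in D["top"]:
    X=cv2.triangulatePoints(PM("top"),PM("scene"),D["top"][k].astype(float),D["scene"][k].astype(float)).ravel(); X=X[:3]/X[3]; print(k,np.round(w2jig(J,X)*1e3,1),"z",round(X[2]*1e3,1))
# initial for reference: right hole raised
X=cv2.triangulatePoints(PM("top"),PM("scene"),np.array([367.3,144.2]),np.array([246.5,199.0])).ravel();print("start HR z",X[2]/X[3]*1e3)
s=manip.sense(); print(s["t"],s["force"],s["qd"].max() if hasattr(s["qd"],"max") else s["qd"])
E
```

```text
NL [[-36.8  57.2]] z 28.1
NR [[ -34.6 -119.5]] z 31.8
HL [[58.  33.3]] z 29.8
HR [[ 58.4 -96.6]] z 29.5
start HR z 36.67169528014462
10.3 [ 0.43842023  0.02549252 -0.6680856 ] 0.010888732245109065
```

Both hole rims triangulate to z ≈ 29.5–29.8 mm, where a seated panel gives 30; the right one was 36.7 at the start. The panel is down, square, and the arm is clear. Handing in.

```bash
python3 -c "
from station import manip; print(manip.sign_off())"
```

```text
the job is handed in; nothing more can be done
None
```

The small red panel on the jig is seated over both pins by my measurements, and I have handed the job in. I pushed it square to the fence with the open fingertips (about 7 N at contact). Then I slid it along the fence in the jig's −y direction until it dropped, and withdrew the arm well clear, at about 10 s of the 51 s allowed.

Last checks:
- **Flat:** the hole rims triangulated to z = 29.8 mm and 29.5 mm, against 30 mm when seated. The right one was 36.7 mm at the start.
- **Position:** the holes measured (58.0, 33.3) and (58.4, −96.6) mm in the jig's frame, against pins at (60, 35) and (60, −95). That is about 2.6 mm and 2.3 mm off, against limits of 3 and 4.5 mm. The round hole's margin is thin, but the calibration and my jig pose are only good to 2–3 mm. The panel lying down over both pins bounds the true error more tightly.
- **Disagreements:** the near corners triangulated to 28.1 and 31.8 mm instead of 30. The scene-view far edge read 81 mm instead of 95 because the fence hides it.
- **Bystanders:** the jar, tape roll and tile stack were never touched. I did not measure their positions, only saw them in the pictures; the tile stack was mostly out of the last one.

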